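Clamp a slat in the gluing jig: to touch, then a quarter turn

ROBOT

A 6-joint arm with a two-finger parallel gripper is mounted at the origin on the work surface. World frame = base frame: x ahead of the robot, y to its left, z up, the work surface at z = 0. Lengths are in m, angles in rad, forces in N, time in s.
With the tool pointing down it reaches from about 0.225 to 0.725 m from the base axis. Payload 3.1 kg.
Tool frame: the origin (TCP) lies on the centre line of the jaws, within the pads' length; the fingertips stand 19 mm ahead of it and the grasp point (between the pads) is the TCP; z points along the fingers, y is the line along which they close (so a half turn about z gives the same grasp; the last joint's range is limited). The gripper opens to 85 mm and grips with 20 to 120 N. Pads are 22 mm wide; open, the fingers measure 114 mm over their backs; the gripper's body (76 mm by 85 mm) begins 54 mm behind the grasp point. The pads swing forward as they close: fully open they stand 13 mm farther back than shut.
Start: joints at [1.205, 0.048, 0.099, 1.622, 0, 1.443], TCP at [0.124, 0.51, 0.25] pointing down, gripper open.
Joint ranges: [-2.91, 2.91], [-0.99, 1.94], [-1.21, 1.42], [-2.12, 2.29], [-1.49, 1.47], [-3.14, 3.14]. Speed limits (rad/s): [2.79, 2.79, 3.14, 3.14, 3.14, 3.14].

INTERFACE

Orientations are given as a 3x3 rotation matrix whose columns are the frame's x, y, z axes.
In Python, from plant import * gives the robot as it stands.
- The arm moves only by the shell command python3 -m handwheel 'ROWS' [OPENING]. ROWS is a JSON object of lists of equal length, an entry for each row: "offset": the shift along the tool's x, y, z in mm, a list of three; "twist": the turn, a rotation vector about the tool's x, y, z in degrees, a list of three. A call has 1 to 20 rows; each row shifts and turns the commanded pose from where the row before left it, along the tool's axes as they then stand; what a row does not reach is not made up. A row lasts 1/12 s, in which the tool goes at most 41.7 mm and 7.16 degrees, less where a joint would pass 70% of its speed; a pose out of reach is approached as far as the arm can. A call with a gripper value outside its range is refused whole. OPENING is the closure, from 0 (fully open) to 1 (shut), set as the call begins (- or left out, the last holds). The fingers move at their own pace and stop on an object; the grip force is fixed at half the most. Time passes only in rows, so rows that do not move let the fingers close. It gives the time, the measured TCP pose, the force, the opening and the grip force at its end, in the units of the state.
- sense(): the state, without advancing time (a new reading comes with each control period).
- camera(name): name is "scene" or "side" or "wrist"; returns a dict with "pixels" (384x512x3 uint8, blue, green, red), "fx", "fy", "cx", "cy" (pixels), "R" (3x3) and "t" (3): a world point X has camera coordinates R X + t. Camera axes: x right, y down, z forward; pixel columns grow to the right and rows downward; lengths in m; the calibration is good to about 2 mm. A picture is of the moment at which its call begins. There is no depth.
- close_job(): hands the job in; it is judged then, once.
The state is a dict: "t": time; "joint_pos": joint angles; "joint_vel": joint speeds; "tau": joint torques, N m; "eef_pos": TCP position; "tcp_rot": TCP orientation; "contact_force": force on the tool from outside, world axes, zero at the start; "ft_torque": the same for the moment, N m; "width": finger opening in m; "grasp_force": force on a finger pad.
Only numpy, scipy, OpenCV 4.12 (cv2) and the standard library are available. Lean on these libraries where they do the work, as an engineer would, in place of code of your own. Each camera call takes 0.05 s, during which the arm holds its last target. There are 200 camera calls.

TASK

Gently slide the wooden slat along its channel until its end butts against the dark stop block. Then turn the red clamp knob clockwise until you feel the pad just touch the slat, and from that point give it one quarter turn more, no further. Leave the other things on the bench alone and let go of everything.

Things in the scene. Friction and masses are not known exactly. Their poses are not given: they have to be found in the camera images.
- bed: Plywood bed of the jig, screwed to the bench, 285 x 100 x 18 mm, from x -130 to +155 mm of this origin (on its underside, on the channel's centre line). Its x axis points along the channel to the stop, z up. Two guide rails 10 mm high stand on it from x -100 to +50 mm, 44 mm apart, and guide the slat.
- stop: Dark wooden stop block fixed on the bed at the end of the channel, 20 (along x) x 44 x 24 mm, origin at the centre of its underside; x axis along the channel, away from the slat. Its face towards the slat is at x = -10 mm.
- slat: Planed light wooden slat, 260 x 40 x 18 mm, about 90 g, loose, lying flat in the channel, 30 to 55 mm short of the stop at the start. Origin at the centre of its underside, x axis along it towards the stop. Its tail end stands out past the bed (by 40 mm when home), its underside 18 mm above the bench.
- slat_tip (a point): Middle of the lower edge of the slat's end that is to meet the stop block (130 mm along x from the slat's origin).
- slat_tail (a point): Centre of the slat's other end face, the free one, where it can be pushed.
- clamp: Dark iron C-frame clamp fixed on the bed over the channel, origin on the screw's axis at the bed's upper face, 30 mm before the stop's face; x axis as the bed's. Its upright is behind the stop (x +67 to +89 mm); its arm over the channel is 82 to 102 mm above the origin and ends in a round boss of radius 19 mm, top at 107 mm.
- pad_spot (a point): Point on the clamp's axis 18 mm above the bed: where the pad will touch the slat's upper face. The pad, steel, 28 mm across, does not turn. Its brass sleeve is set differently every time, so it starts anywhere from about 2.5 to 13.5 mm above the slat: the touch comes after 0.8 to 4.3 rad of turning and can only be felt.
- knob_grip (a point): Grip point on the knob's vertical axis, 157 mm above the bench. The knob has a red upright bar 42 mm long, 14 wide, 34 high (top 10 mm above this point, foot 24 mm below it, on a black disc of radius 20 mm, 6 mm thick). This point's x axis lies along the bar and turns with it. The knob does not rise or sink. Fingers opened over 50 mm can swing back round the bar without lifting.
- knob (a joint): Angle of the knob, rad, growing clockwise seen from above; the pad comes down 20 mm a turn. It starts at 0 to 0.6, range to 8.5; it stays where it is left. Steady friction 0.22 N m. The pad is on a preloaded spring: at the touch the torque rises by 0.09 N m within some 0.15 rad, then by 0.04 N m per rad. The pad presses 28 N at the touch, 48 N a quarter turn later.
- rule: Folded wooden folding rule, 204 x 17 x 14 mm, lying beside the jig; bystander.
- pencil: Red carpenter's pencil, 160 x 7 x 7 mm, lying beside the jig; bystander.
- offcut: Small wooden offcut, 70 x 45 x 28 mm, beside the jig; bystander.
- glue: White glue bottle, 56 mm across, 150 mm high, standing beyond the clamp; bystander.
- hammer: Hammer, 260 mm long; bystander.

How it is judged:
On the way, in this order (a step that is already met when the one before it is completed fails the run):
1. the slat's end is butted against the stop block, not yet clamped (x of slat_tip in the frame of stop between -0.0135 and -0.0075 m and angle between the x axis of slat and the x axis of stop, either way round below 0.05 rad and contact force between slat and bed below 12 N), for 0.2 s.
2. the clamp pad has come to bear on the slat, which is still against the stop (x of slat_tip in the frame of stop between -0.0135 and -0.0075 m and angle between the x axis of slat and the x axis of stop, either way round below 0.05 rad and contact force between each of the fingers, the arm and slat below 0.2 N and contact force between slat and bed above 15 N), for 0.2 s.
At the end, for the whole second after the job is handed in: The slat's end is within 3.5 mm of the stop's face and in line with it (0.05 rad), at rest and untouched by the robot, and the clamp presses it on the bed with 42 to 55.5 N: a quarter turn past the touch (about 49 N with the slat's weight), give or take about 30 degrees (x of slat_tip in the frame of stop between -0.0135 and -0.0075 m and angle between the x axis of slat and the x axis of stop, either way round below 0.05 rad and contact force between each of the fingers, the arm and slat below 0.2 N and contact force between slat and bed between 42 and 55.5 N and linear speed of slat below 0.01 m/s).
It fails at once if the slat is clamped or pressed on the bed with more than 63 N (the knob well past the quarter turn) (contact force between slat and bed above 63 N).
It fails at once if the slat is rammed into the stop with more than 40 N (contact force between slat and stop above 40 N).
It fails at once if a bystander is moved by more than 25 mm (distance of any of rule, pencil, offcut, glue, hammer from where it was at the start of the episode above 0.025 m).
It fails at once if the glue bottle is knocked over (angle between glue's own z axis and vertical above 0.5 rad).
It also fails if it takes over 72 s, if anything falls off the work surface, if the arm or the gripper's body presses on something with over 40 N, if the wrist force passes 120 N, or if a joint passes its speed limit or range.

## Working session

There is one attempt and no reset: what is moved stays moved. The work goes in short steps, Python scripts to look and compute and a shell command to move; the robot and the scene stay as the last step left them, time stands still between calls to the robot, and variables do not carry over. Pictures are saved under pics/ and viewed, at most 10 in all, crops included, and the job is handed in when it is done.

```bash
mkdir -p pics; python3 - <<'E'
from plant import *
import cv2,numpy as np
s=sense();print({k:np.round(v,3).tolist() for k,v in s.items()})
ims=[]
for n in("scene","side"):
    c=camera(n);cv2.imwrite(f'pics/{n}0.png',c['pixels'])
    print(n,c['fx'],c['fy'],c['cx'],c['cy'],np.round(c['R'],4).tolist(),np.round(c['t'],4).tolist())
    cv2.imwrite(f'pics/{n}0b.png',cv2.resize(c['pixels'],(800,600),interpolation=cv2.INTER_CUBIC))
E
```

```text
{'t': 0.0, 'joint_pos': [1.205, 0.049, 0.098, 1.622, 0.0, 1.443], 'joint_vel': [-0.001, 0.001, -0.0, -0.001, 0.001, 0.001], 'tau': [-0.0, -33.878, 32.002, 0.02, -0.0, 0.0], 'eef_pos': [0.123, 0.51, 0.249], 'tcp_rot': [[-0.972, 0.236, -0.001], [0.236, 0.972, -0.002], [0.0, -0.002, -1.0]], 'contact_force': [0.202, -1.276, 0.439], 'ft_torque': [0.008, 0.02, 0.029], 'grasp_force': 0.0, 'width': 0.085}
scene 356.81569492606974 356.81569492606974 251.84075617469264 192.18827645074356 [[0.4204, 0.9073, 0.0097], [0.6849, -0.3103, -0.6593], [-0.5951, 0.2838, -0.7519]] [-0.1985, -0.32, 1.31]
side 391.83438532696476 391.83438532696476 256.55800579312836 194.54094958750468 [[-0.9651, -0.2619, -0.004], [-0.1218, 0.4621, -0.8784], [0.232, -0.8473, -0.4779]] [0.5314, 0.2079, 1.0527]
```

View pics/scene0b.png

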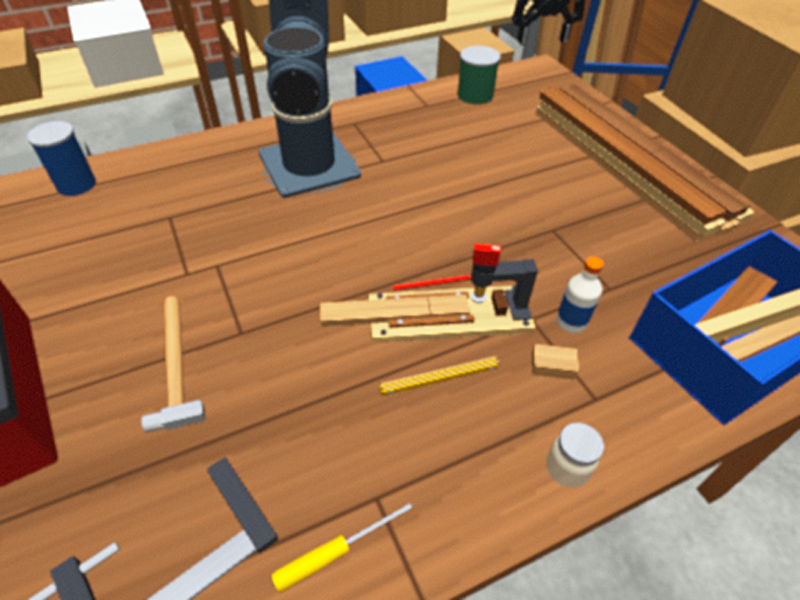

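View pics/side0b.png

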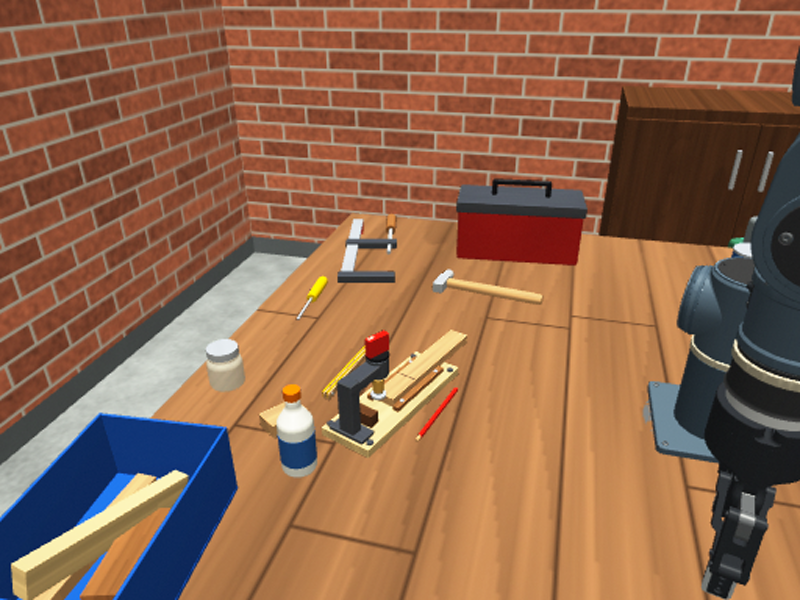

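The scene view shows the jig with its bed at about (370–535, 285–335) of 800x600, the knob at (486, 255) and the slat's tail at (320, 312). The side view shows the knob at (377, 345). I'll enlarge both.

```bash
python3 - <<'E'
import cv2
a=cv2.imread('pics/scene0.png')[145:225,198:348];b=cv2.imread('pics/side0.png')[205:295,200:305]
cv2.imwrite('pics/a1.png',cv2.resize(a,None,fx=5,fy=5,interpolation=cv2.INTER_CUBIC))
cv2.imwrite('pics/b1.png',cv2.resize(b,None,fx=6,fy=6,interpolation=cv2.INTER_CUBIC))
E
```

```text
(no output)
```

View pics/a1.png

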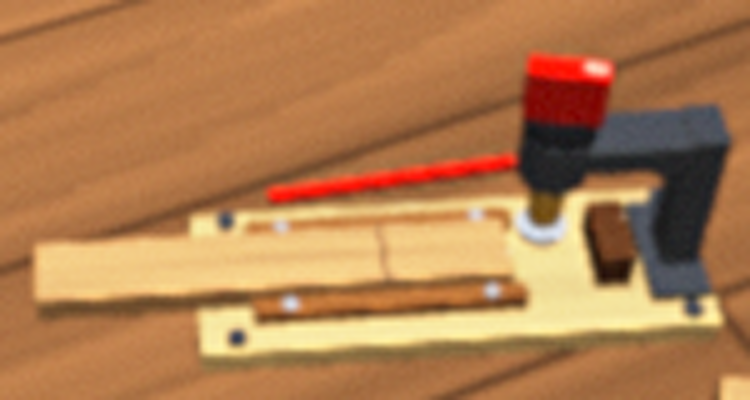

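View pics/b1.png

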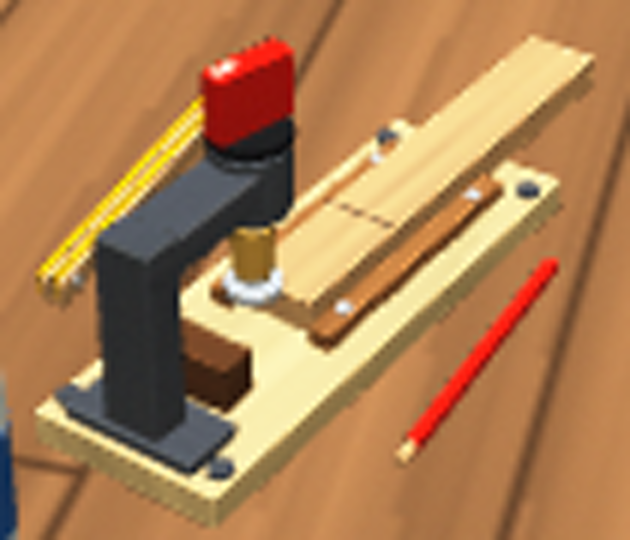

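The crops show the bed corners, the slat's top corners, and the ends of the knob bar. I'll fit the bed pose, the slat travel and the bar angle to them.

```bash
cat > fit.py <<'E'
from plant import *
import cv2,numpy as np
from scipy.optimize import least_squares
def proj(c,X):
    q=c['R']@X+c['t'];return np.array([c['fx']*q[0]/q[2]+c['cx'],c['fy']*q[1]/q[2]+c['cy']])
E
python3 - <<'E'
from fit import *
C={n:camera(n) for n in("scene","side")}
# kind B bed, S slat (x rel. to tip), K bar
P=[('scene','B',-130,50,18,192,214),('scene','B',-130,-50,18,202,345),('scene','B',155,-50,18,720,325),
('scene','S',-260,20,36,33,245),('scene','S',-260,-20,36,38,302),('scene','S',0,-20,36,512,280),
('scene','K',-21,0,167,526,66),('scene','K',21,0,167,610,73),
('side','B',155,-50,18,38,410),('side','B',155,50,18,212,500),('side','B',-130,50,18,558,183),('side','B',-130,-50,18,402,122),
('side','S',-260,20,36,593,60),('side','S',-260,-20,36,533,36),('side','S',0,20,36,305,303),
('side','K',21,0,167,209,78),('side','K',-21,0,167,284,45)]
def res(p):
    x,y,yaw,s,k=p;r=[]
    for n,kind,a,b,z,u,v in P:
        if kind=='S':a=a+s*1e3
        if kind=='K':a,b=60+a*np.cos(k),a*np.sin(k)
        a,b=a/1e3,b/1e3
        X=np.array([x+a*np.cos(yaw)-b*np.sin(yaw),y+a*np.sin(yaw)+b*np.cos(yaw),z/1e3])
        uv=np.array([u/5+198,v/5+145]) if n=='scene' else np.array([u/6+200,v/6+205])
        r.append(proj(C[n],X)-uv)
    return np.ravel(r)
best=least_squares(res,[.4,.3,1.2,.05,0],loss='soft_l1')
p=best.x;print(np.round(p,4),'yaw,bar deg',np.degrees(p[2]),np.degrees(p[4]));print(np.round(res(p).reshape(-1,2),1).tolist())
W=lambda a,b:np.round([p[0]+a*np.cos(p[2])-b*np.sin(p[2]),p[1]+a*np.sin(p[2])+b*np.cos(p[2])],4)
print('knob',W(.06,0),'tail',W(p[3]-.26,0),'travel',.09-p[3])
E
```

```text
[ 0.5377  0.0667  1.2235  0.044  -0.213 ] yaw,bar deg 70.10301844193526 -12.201390665718106
[[-0.5, -0.5], [-0.4, 0.9], [0.5, -1.6], [0.5, -1.2], [-0.5, -1.4], [0.7, -2.8], [0.3, -1.4], [0.5, -1.2], [-1.3, -0.6], [-0.1, -0.7], [0.3, -1.2], [-1.3, -1.3], [0.2, -1.0], [-0.6, -0.6], [0.5, -0.3], [-0.4, -0.8], [-0.4, -1.2]]
knob [0.5581 0.1231] tail [ 0.4642 -0.1364] travel 0.04597994315804329
```

```bash
cat >> fit.py <<'E'
def go(x,y,z,yaw_x):
    """tool-axis shift (mm) and twist (deg) to a tool-down pose with tool x at yaw_x deg"""
    from scipy.spatial.transform import Rotation as Ro
    s=sense();R=np.array(s['tcp_rot']);a=np.radians(yaw_x)
    T=np.array([[np.cos(a),np.sin(a),0],[np.sin(a),-np.cos(a),0],[0,0,-1]])
    print('off',np.round(1e3*R.T@(np.array([x,y,z])-s['eef_pos']),1),'twist',np.round(np.degrees(Ro.from_matrix(R.T@T).as_rotvec()),1),'j',np.round(s['joint_pos'],2),'t',s['t'])
E
python3 -m handwheel '{"offset":[[-24,-29.4,0],[-24,-29.4,0],[-24,-29.4,0],[-24,-29.4,0],[-24,-29.4,0],[-24,-29.4,0],[-24,-29.4,0],[-24,-29.4,0],[-24,-29.4,0],[-24,-29.4,0],[-24,-29.4,0],[-24,-29.4,0],[-24,-29.4,0],[-24,-29.4,0],[-24,-29.4,0],[-24,-29.4,0],[-24,-29.4,0],[-24,-29.4,0],[-24,-29.4,0],[-24,-29.4,0]],"twist":[[0,0,0],[0,0,0],[0,0,0],[0,0,0],[0,0,0],[0,0,0],[0,0,0],[0,0,0],[0,0,0],[0,0,0],[0,0,0],[0,0,0],[0,0,0],[0,0,0],[0,0,0],[0,0,0],[0,0,0],[0,0,0],[0,0,0],[0,0,0]]}' 1
python3 -c "
from fit import *
go(.450,-.174,.041,160.1)"
```

```text
t: 1.87
eef_pos: [0.4519, -0.1763, 0.25]
tcp_rot: [[-0.972, 0.236, -0.0], [0.236, 0.972, 0.0], [0.0, 0.0, -1.0]]
contact_force: [1.3, 0.7, -0.4]
width: 0.0001
grasp_force: 0.0
off [  2.4   1.7 209. ] twist [ 0.  -0.   6.2] j [-0.51 -0.06 -0.    1.62  0.   -0.27] t 1.8667
```

```bash

python3 -m handwheel '{"offset":[[2,1.5,30],[0,0,30],[0,0,30],[0,0,30],[0,0,30],[0,0,30],[0,0,29],[0,0,0]],"twist":[[0,0,3.1],[0,0,3.1],[0,0,0],[0,0,0],[0,0,0],[0,0,0],[0,0,0],[0,0,0]]}' 1
python3 - <<'E'
from fit import *
go(.450,-.174,.041,160.1)
c=camera("scene");cv2.imwrite('pics/s2.png',cv2.resize(c['pixels'][120:240,170:350],None,fx=4,fy=4,interpolation=cv2.INTER_CUBIC))
E
```

```text
t: 2.53
eef_pos: [0.4447, -0.1695, 0.0344]
tcp_rot: [[-0.941, 0.339, -0.012], [0.339, 0.941, 0.006], [0.013, 0.002, -1.0]]
contact_force: [-1.4, 1.3, -0.9]
width: -0.0001
grasp_force: 0.0
off [-6.4 -2.5 -6.7] twist [ 0.1 -0.8  0.1] j [-0.51  0.   -0.38  1.2  -0.   -0.16] t 2.5333
```

View pics/s2.png

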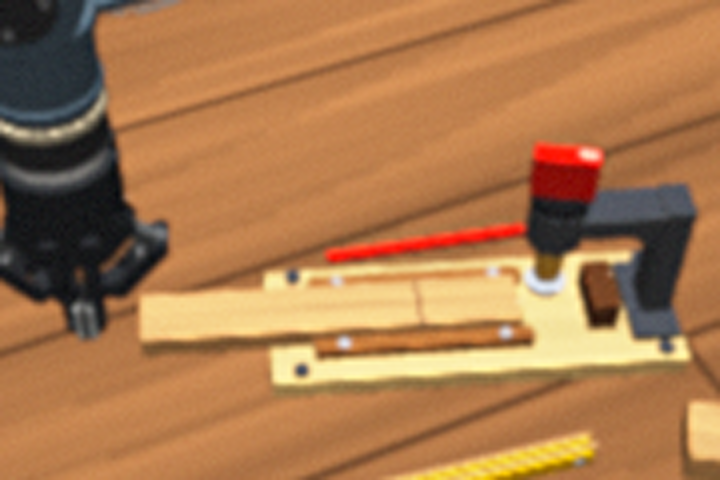

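The closed fingertips stand at (88, 330), in line with the slat's tail end at (140, 318) and about 25 mm behind it. I'll start the push.

```bash

python3 -m handwheel '{"offset":[[0,0,0],[0,0,0],[0,2,0],[0,4,0],[0,5,0],[0,5,0],[0,5,0],[0,5,0],[0,5,0],[0,5,0],[0,5,0],[0,4,0],[0,3,0],[0,2,0],[0,1,0],[0,0,0]],"twist":[[0,0,0],[0,0,0],[0,0,0],[0,0,0],[0,0,0],[0,0,0],[0,0,0],[0,0,0],[0,0,0],[0,0,0],[0,0,0],[0,0,0],[0,0,0],[0,0,0],[0,0,0],[0,0,0]]}' 1
python3 - <<'E'
from fit import *
go(.450,-.174,.041,160.1)
print(sense()['ft_torque'])
E
```

```text
t: 3.92
eef_pos: [0.4674, -0.1241, 0.0412]
tcp_rot: [[-0.941, 0.339, -0.0], [0.339, 0.941, 0.0], [0.0, 0.0, -1.0]]
contact_force: [0.5, -0.7, -0.8]
width: 0.0002
grasp_force: 0.0
off [ -0.5 -52.9   0.2] twist [ 0.  -0.   0.1] j [-0.4   0.   -0.37  1.2   0.   -0.05] t 3.9167
[0.01189091 0.04321954 0.01171523]
```

```bash
Z='[0,0,0]'
python3 -m handwheel '{"offset":[[0,2,0],[0,2,0],[0,2,0],[0,2,0],[0,2,0],[0,1,0],[0,0,0]],"twist":[[0,0,0],[0,0,0],[0,0,0],[0,0,0],[0,0,0],[0,0,0],[0,0,0]]}' 1 | grep -E 'eef|contact'
python3 -m handwheel '{"offset":[[0,1,0],[0,1,0],[0,0,0]],"twist":[[0,0,0],[0,0,0],[0,0,0]]}' 1 | grep -E 'eef|contact'
python3 -m handwheel '{"offset":[[0,1,0],[0,0,0]],"twist":[[0,0,0],[0,0,0]]}' 1 | grep -E 'eef|contact'
python3 -m handwheel '{"offset":[[0,1,0],[0,0,0]],"twist":[[0,0,0],[0,0,0]]}' 1 | grep -E 'eef|contact'
python3 - <<'E'
from fit import *
c=camera("scene");a=c['pixels'][145:225,228:348]
c=camera("side");b=c['pixels'][205:295,200:300]
cv2.imwrite('pics/s3.png',np.vstack([cv2.resize(a,(450,300),interpolation=cv2.INTER_CUBIC),cv2.resize(b,(450,300),interpolation=cv2.INTER_CUBIC)]))
E
```

```text
eef_pos: [0.4712, -0.1137, 0.0413]
contact_force: [-0.4, 0.1, 1.0]
eef_pos: [0.4718, -0.112, 0.0413]
contact_force: [0.2, -0.4, 0.2]
eef_pos: [0.4722, -0.1111, 0.0413]
contact_force: [0.6, -0.8, 0.5]
eef_pos: [0.4725, -0.1102, 0.0413]
contact_force: [0.1, -0.9, -0.3]
```

View pics/s3.png

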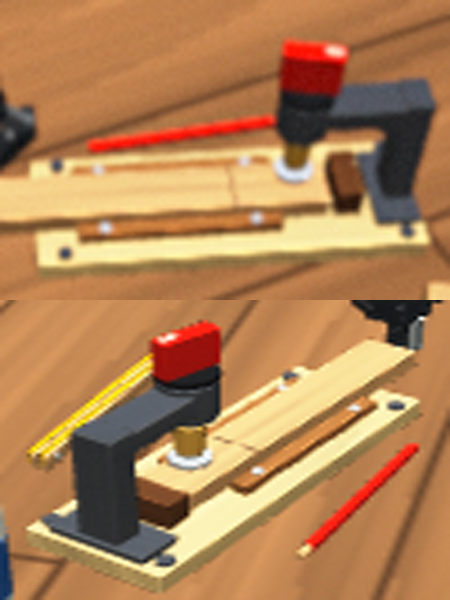

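The slat's tip at (326, 195) in the scene crop is within a few mm of the stop at (330, 195). I'll go on in 1 mm steps and watch the force.

```bash
for i in 1 2 3; do python3 -m handwheel '{"offset":[[0,0.5,0],[0,0.5,0],[0,0,0]],"twist":[[0,0,0],[0,0,0],[0,0,0]]}' 1 | grep -E 'eef|contact'; done
```

```text
eef_pos: [0.4728, -0.1093, 0.0413]
contact_force: [0.3, -0.2, -0.4]
eef_pos: [0.4732, -0.1084, 0.0414]
contact_force: [0.1, -0.8, -0.1]
eef_pos: [0.4735, -0.1074, 0.0413]
contact_force: [0.3, -1.5, -0.5]
```

```bash
for i in 1 2 3; do python3 -m handwheel '{"offset":[[0,0.5,0],[0,0.5,0],[0,0,0]],"twist":[[0,0,0],[0,0,0],[0,0,0]]}' 1 | grep -E 'eef|contact'; done
```

```text
eef_pos: [0.4738, -0.1064, 0.0413]
contact_force: [-0.3, 0.2, -0.5]
eef_pos: [0.474, -0.1059, 0.0413]
contact_force: [-0.5, -2.3, 0.1]
eef_pos: [0.4741, -0.1058, 0.0414]
contact_force: [-2.3, -5.9, -0.3]
```

The force rose to 6 N, so the slat is butted against the stop. I'll back off, rise, and go over the knob.

```bash
python3 -m handwheel '{"offset":[[0,0,0],[0,-5,0],[0,-10,0],[0,-10,0],[0,0,-30],[0,0,-35],[0,0,-35],[0,0,-35],[0,0,-35],[0,0,-30],[0,0,0]],"twist":[[0,0,0],[0,0,0],[0,0,0],[0,0,0],[0,0,0],[0,0,0],[0,0,0],[0,0,0],[0,0,0],[0,0,0],[0,0,0]]}' 1
python3 -m handwheel '{"offset":[[0,34,0],[0,34,0],[0,34,0],[0,34,0],[0,34,0],[0,34,0],[0,34,0],[0,30,0],[0,0,0],[0,0,0],[0,0,0],[0,0,0],[0,0,0],[0,0,0],[0,0,0],[0,0,0],[0,0,0],[0,0,0],[0,0,0],[0,0,0]],"twist":[[0,0,0],[0,0,0],[0,0,0],[0,0,0],[0,0,0],[0,0,0],[0,0,0],[0,0,0],[0,0,-6.5],[0,0,-6.5],[0,0,-6.5],[0,0,-6.5],[0,0,-6.5],[0,0,-6.5],[0,0,-6.5],[0,0,-6.5],[0,0,-6.5],[0,0,-6.5],[0,0,-6.5],[0,0,-6.5]]}' 0.4
python3 - <<'E'
from fit import *
go(.5581,.1231,.250,237.9)
c=camera("wrist");cv2.imwrite('pics/w4.png',c['pixels'])
np.save('w4.npy',dict(c,pixels=0),allow_pickle=True)
E
```

```text
t: 7.6
eef_pos: [0.4689, -0.1299, 0.2492]
tcp_rot: [[-0.94, 0.34, 0.012], [0.34, 0.941, -0.004], [-0.013, 0.0, -1.0]]
contact_force: [-0.0, -0.5, 0.6]
width: -0.0
grasp_force: 0.0
t: 9.27
eef_pos: [0.5568, 0.1234, 0.2406]
tcp_rot: [[-0.523, -0.852, -0.001], [-0.852, 0.523, 0.001], [-0.0, 0.001, -1.0]]
contact_force: [-0.4, -1.4, 0.8]
width: 0.0513
grasp_force: 0.0
off [-0.4 -1.2 -9.4] twist [0.1 0.  0.6] j [ 0.1   0.17  0.21  1.61  0.   -0.92] t 9.2667
```

View pics/w4.png

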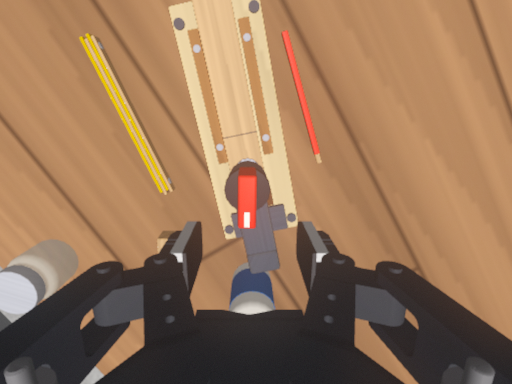

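The wrist view shows the bar's top from (247, 170) to (247, 228), lined up with the fingers' pads. I'll compute its position and angle.

```bash
python3 - <<'E'
from fit import *
c=np.load('w4.npy',allow_pickle=True).item();im=cv2.imread('pics/w4.png').astype(int)
m=((im[...,2]>200)&(im[...,0]<90)&(im[...,1]<90))|(im.min(2)>190)
m[:160]=0;m[235:]=0;m[:,:225]=0;m[:,270:]=0
v,u=np.nonzero(m);print(u.min(),u.max(),v.min(),v.max(),len(u))
def bp(u,v,z):
    d=c['R'].T@np.array([(u-c['cx'])/c['fx'],(v-c['cy'])/c['fy'],1]);o=-c['R'].T@c['t'];return o+d*(z-o[2])/d[2]
box=cv2.minAreaRect(np.c_[u,v].astype(np.float32));print(box)
Q=np.array([bp(*q,.167) for q in cv2.boxPoints(box)])
print(np.round(Q,4).tolist(),'centre',np.round(Q.mean(0),4))
e=Q[1]-Q[0];f=Q[2]-Q[1];L=e if np.hypot(*e[:2])>np.hypot(*f[:2]) else f
print(np.linalg.norm(e),np.linalg.norm(f),'ang',np.degrees(np.arctan2(L[1],L[0]))%180,'tilt',c['fx'],c['cx'],c['cy'])
E
```

```text
238 256 160 227 506
((247.0, 193.5), (67.0, 18.0), 90.0)
[[0.546, 0.0931, 0.167], [0.535, 0.0998, 0.167], [0.5618, 0.1443, 0.167], [0.5736, 0.1371, 0.167]] centre [0.5541 0.1186 0.167 ]
0.012926037527979266 0.05196494036515105 ang 58.86802280944983 tilt 279.94936642597736 248.91882868671354 186.04138074051113
```

```bash
python3 -c "
from fit import *
go(.557,.1225,.158,238.6)"
python3 -m handwheel '{"offset":[[0,0,20],[0,0,25],[0,0,25],[0,0,12],[0,0,0],[0,0,0],[0,0,0]],"twist":[[0,0,0],[0,0,0],[0,0,0],[0,0,0],[0,0,0],[0,0,0],[0,0,0]]}' 0.4
python3 -c "
from fit import *
go(.557,.1225,.158,238.6);print(sense()['ft_torque'])"
```

```text
off [ 0.7 -0.7 82.6] twist [0.1 0.  0.1] j [ 0.1   0.17  0.21  1.61  0.   -0.92] t 9.3167
t: 9.9
eef_pos: [0.5577, 0.1239, 0.1608]
tcp_rot: [[-0.528, -0.849, 0.002], [-0.849, 0.528, 0.0], [-0.001, -0.002, -1.0]]
contact_force: [0.0, -0.9, 1.4]
width: 0.0513
grasp_force: 0.0
off [ 1.6 -0.1  2.8] twist [-0.1  0.1 -0.5] j [ 0.1   0.16  0.05  1.45  0.   -0.91] t 9.9
[-0.09931599  0.03017962 -0.030869  ]
```

```bash
python3 -m handwheel '{"offset":[[1.5,0,2.5],[0,0,0],[0,0,0],[0,0,0],[0,0,0],[0,0,0],[0,0,0],[0,0,0]],"twist":[[0,0,0],[0,0,0],[0,0,0],[0,0,0],[0,0,0],[0,0,0],[0,0,0],[0,0,0]]}' 1
python3 -c "
from fit import *
go(.557,.1225,.158,238.6);s=sense();print(s['ft_torque'],s['tau'])"
```

```text
t: 10.57
eef_pos: [0.5577, 0.1221, 0.1583]
tcp_rot: [[-0.528, -0.849, 0.004], [-0.849, 0.528, -0.001], [-0.001, -0.004, -1.0]]
contact_force: [4.0, -3.2, 4.5]
width: 0.013
grasp_force: 62.6
off [0.1 0.8 0.3] twist [-0.2  0.1 -0.5] j [ 0.1   0.16  0.04  1.44 -0.   -0.92] t 10.5667
[-0.65412179 -0.76938917 -0.19610627] [  2.52026595 -35.44136524  28.08243513   1.45703875   1.03065748
  -0.18022816]
```

```bash
cat > rd.py <<'E'
from plant import sense
import numpy as np
s=sense();R=np.array(s['tcp_rot'])
print(f"t {s['t']:.2f} yaw {np.degrees(np.arctan2(R[1,0],R[0,0]))%360:.1f} Mz {s['ft_torque'][2]:.3f} tau6 {s['tau'][5]:.3f} F {np.round(s['contact_force'],1)} w {s['width']:.4f} j6 {s['joint_pos'][5]:.2f}")
E
python3 -m handwheel '{"offset":[[0,-0.6,0],[0,0,0]],"twist":[[0,0,0],[0,0,0]]}' 1 >/dev/null; python3 rd.py
for i in 1 2 3 4 5 6 7; do python3 -m handwheel '{"offset":[[0,0,0],[0,0,0]],"twist":[[0,0,3],[0,0,3]]}' 1 >/dev/null; python3 rd.py; done
```

```text
t 10.73 yaw 238.1 Mz -0.181 tau6 -0.189 F [ 2.9 -2.6  5.7] w 0.0130 j6 -0.92
t 10.90 yaw 232.1 Mz 0.204 tau6 -0.218 F [ 3.4 -2.4  5.5] w 0.0128 j6 -0.81
t 11.07 yaw 226.1 Mz 0.182 tau6 -0.197 F [ 2.2 -2.1  5.5] w 0.0133 j6 -0.71
t 11.23 yaw 220.1 Mz 0.204 tau6 -0.196 F [ 3.3 -2.3  6.4] w 0.0129 j6 -0.60
t 11.40 yaw 214.1 Mz 0.212 tau6 -0.196 F [ 2.5 -2.9  5.6] w 0.0131 j6 -0.50
t 11.57 yaw 208.1 Mz 0.179 tau6 -0.196 F [ 3.3 -2.3  5.2] w 0.0127 j6 -0.39
t 11.73 yaw 202.1 Mz 0.237 tau6 -0.196 F [ 2.9 -3.1  6.1] w 0.0130 j6 -0.29
t 11.90 yaw 196.1 Mz 0.240 tau6 -0.195 F [ 3.1 -2.1  5.3] w 0.0130 j6 -0.18
```

```bash
for i in 1 2 3 4 5 6 7 8; do python3 -m handwheel '{"offset":[[0,0,0],[0,0,0]],"twist":[[0,0,3],[0,0,3]]}' 1 >/dev/null; python3 rd.py; done
```

```text
t 12.07 yaw 190.1 Mz 0.188 tau6 -0.195 F [ 2.1 -1.   6. ] w 0.0131 j6 -0.08
t 12.23 yaw 184.1 Mz 0.212 tau6 -0.195 F [ 2.6 -1.9  4.8] w 0.0131 j6 0.03
t 12.40 yaw 178.1 Mz 0.239 tau6 -0.195 F [ 2.5 -3.   4.9] w 0.0127 j6 0.13
t 12.57 yaw 172.1 Mz 0.246 tau6 -0.194 F [ 2.5 -0.5  5.5] w 0.0131 j6 0.24
t 12.73 yaw 166.1 Mz 0.297 tau6 -0.194 F [ 2.5 -0.2  6. ] w 0.0129 j6 0.34
t 12.90 yaw 160.1 Mz 0.190 tau6 -0.193 F [ 2.6 -1.4  5.3] w 0.0130 j6 0.45
t 13.07 yaw 154.1 Mz 0.227 tau6 -0.193 F [ 3.7 -0.8  6.3] w 0.0126 j6 0.55
t 13.23 yaw 148.1 Mz 0.212 tau6 -0.192 F [ 3.  -0.7  4.9] w 0.0131 j6 0.66
```

```bash
for i in 1 2 3 4 5 6 7 8; do python3 -m handwheel '{"offset":[[0,0,0],[0,0,0]],"twist":[[0,0,3],[0,0,3]]}' 1 >/dev/null; python3 rd.py; done
```

```text
t 13.40 yaw 142.1 Mz 0.155 tau6 -0.192 F [ 2.4 -0.1  5. ] w 0.0131 j6 0.76
t 13.57 yaw 136.1 Mz 0.197 tau6 -0.192 F [ 2.6 -0.8  5.2] w 0.0130 j6 0.86
t 13.73 yaw 130.1 Mz 0.233 tau6 -0.192 F [ 3.  -0.7  4.8] w 0.0133 j6 0.97
t 13.90 yaw 124.1 Mz 0.222 tau6 -0.191 F [ 4.  -0.8  4.8] w 0.0128 j6 1.07
t 14.07 yaw 118.1 Mz 0.220 tau6 -0.191 F [ 3.3 -0.5  4.6] w 0.0131 j6 1.18
t 14.23 yaw 112.1 Mz 0.197 tau6 -0.191 F [4.2 0.  4.7] w 0.0128 j6 1.28
t 14.40 yaw 106.1 Mz 0.247 tau6 -0.190 F [ 3.5 -0.4  4.7] w 0.0132 j6 1.39
t 14.57 yaw 100.1 Mz 0.234 tau6 -0.190 F [ 4.2 -0.2  4.7] w 0.0129 j6 1.49
```

```bash
for i in 1 2 3 4 5 6 7 8; do python3 -m handwheel '{"offset":[[0,0,0],[0,0,0]],"twist":[[0,0,3],[0,0,3]]}' 1 >/dev/null; python3 rd.py; done
```

```text
t 14.73 yaw 94.1 Mz 0.244 tau6 -0.190 F [3.9 0.5 4.8] w 0.0127 j6 1.60
t 14.90 yaw 88.1 Mz 0.220 tau6 -0.190 F [4.7 0.9 4.2] w 0.0130 j6 1.70
t 15.07 yaw 82.1 Mz 0.231 tau6 -0.190 F [ 4.  -0.2  5.3] w 0.0130 j6 1.81
t 15.23 yaw 76.1 Mz 0.191 tau6 -0.190 F [ 4.9 -0.4  4.6] w 0.0127 j6 1.91
t 15.40 yaw 70.1 Mz 0.151 tau6 -0.190 F [4.6 0.2 4.2] w 0.0129 j6 2.02
t 15.57 yaw 64.1 Mz 0.314 tau6 -0.104 F [5.2 1.  3.7] w 0.0128 j6 2.12
t 15.73 yaw 58.1 Mz 0.327 tau6 -0.095 F [ 5.1 -0.4  4.8] w 0.0133 j6 2.23
t 15.90 yaw 52.1 Mz 0.281 tau6 -0.091 F [ 5.5 -0.3  4.8] w 0.0127 j6 2.33
```

The touch came at yaw 70° (the torque stepped up by 0.09), and I'm now 18° past it, so 72° remain. Joint 6 would run out of range, so I'll open, swing back half a turn and regrip.

```bash
python3 -m handwheel '{"offset":[[0,0,0],[0,0,0],[0,0,0],[0,0,0],[0,0,0],[0,0,0]],"twist":[[0,0,0],[0,0,0],[0,0,0],[0,0,0],[0,0,0],[0,0,0]]}' 0.3 >/dev/null; python3 rd.py
for i in 1 2 3; do python3 -m handwheel '{"offset":[[0,0,0],[0,0,0],[0,0,0],[0,0,0],[0,0,0],[0,0,0],[0,0,0],[0,0,0],[0,0,0],[0,0,0]],"twist":[[0,0,-6],[0,0,-6],[0,0,-6],[0,0,-6],[0,0,-6],[0,0,-6],[0,0,-6],[0,0,-6],[0,0,-6],[0,0,-6]]}' 0.3 >/dev/null; python3 rd.py; done
python3 -m handwheel '{"offset":[[0,0,0],[0,0,0]],"twist":[[0,0,0],[0,0,0]]}' 0.3; python3 rd.py
python3 - <<'E'
from fit import *
c=camera("wrist");cv2.imwrite('pics/w5.png',c['pixels'])
E
```

```text
t 16.40 yaw 52.2 Mz 0.009 tau6 -0.002 F [ 0.1 -0.2  0.6] w 0.0598 j6 2.33
t 17.23 yaw 112.5 Mz 0.010 tau6 0.828 F [0.1 0.5 0.2] w 0.0596 j6 1.28
t 18.07 yaw 172.5 Mz 0.029 tau6 0.828 F [-0.5  0.6 -0.3] w 0.0594 j6 0.23
t 18.90 yaw 232.5 Mz -0.045 tau6 0.828 F [ 0.6 -0.3  0.8] w 0.0597 j6 -0.82
t: 19.07
eef_pos: [0.5565, 0.1224, 0.1567]
tcp_rot: [[-0.615, -0.788, -0.0], [-0.788, 0.615, 0.0], [0.0, 0.0, -1.0]]
contact_force: [0.1, 0.1, -0.5]
width: 0.06
grasp_force: 0.0
t 19.07 yaw 232.0 Mz 0.060 tau6 -0.082 F [ 0.1  0.1 -0.5] w 0.0600 j6 -0.81
```

View pics/w5.png

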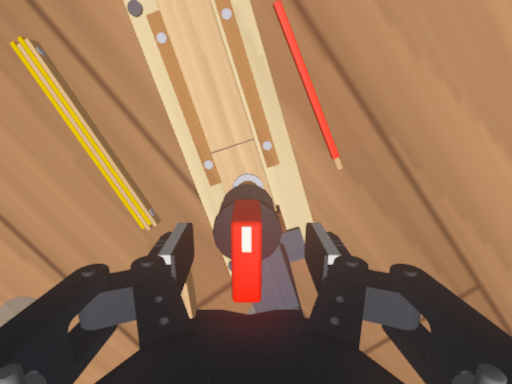

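The bar, at columns 233–262, is still aligned and centred between the fingers at 192 and 308. I'll close and turn 72° more, to yaw 160°.

```bash
python3 -m handwheel '{"offset":[[0,0,0],[0,0,0],[0,0,0],[0,0,0],[0,0,0],[0,0,0],[0,0,0]],"twist":[[0,0,0],[0,0,0],[0,0,0],[0,0,0],[0,0,0],[0,0,0],[0,0,0]]}' 1 >/dev/null; python3 rd.py
for i in 1 2 3 4 5 6; do python3 -m handwheel '{"offset":[[0,0,0],[0,0,0],[0,0,0],[0,0,0]],"twist":[[0,0,3],[0,0,3],[0,0,3],[0,0,3]]}' 1 >/dev/null; python3 rd.py; done
```

```text
t 19.70 yaw 232.1 Mz -0.077 tau6 -0.077 F [ 3.4 -3.6 -0. ] w 0.0132 j6 -0.81
t 20.03 yaw 220.1 Mz 0.297 tau6 -0.091 F [ 2.4 -2.9 -0.5] w 0.0130 j6 -0.60
t 20.37 yaw 208.1 Mz 0.357 tau6 -0.082 F [ 2.6 -2.  -0.3] w 0.0130 j6 -0.39
t 20.70 yaw 196.1 Mz 0.347 tau6 -0.073 F [ 3.1 -2.  -0.4] w 0.0131 j6 -0.18
t 21.03 yaw 184.1 Mz 0.288 tau6 -0.064 F [ 2.4 -0.9  0.2] w 0.0131 j6 0.03
t 21.37 yaw 172.1 Mz 0.330 tau6 -0.054 F [ 1.8 -1.   0.1] w 0.0130 j6 0.24
t 21.70 yaw 160.1 Mz 0.324 tau6 -0.045 F [ 2.1  0.2 -0.4] w 0.0131 j6 0.45
```

The torque rose 0.145 N m in all, as expected for a quarter turn past the touch. I'll release and rise.

```bash
python3 -m handwheel '{"offset":[[0,0,0],[0,0,0],[0,0,0],[0,0,0],[0,0,0],[0,0,0],[0,0,-10],[0,0,-25],[0,0,-25],[0,0,-25],[0,0,-15],[0,0,0],[0,0,0],[0,0,0]],"twist":[[0,0,0],[0,0,0],[0,0,0],[0,0,0],[0,0,0],[0,0,0],[0,0,0],[0,0,0],[0,0,0],[0,0,0],[0,0,0],[0,0,0],[0,0,0],[0,0,0]]}' 0.3
python3 - <<'E'
from fit import *
a=camera("scene")['pixels'][120:230,200:380];b=camera("side")['pixels'][200:300,160:310]
cv2.imwrite('pics/s6.png',np.vstack([cv2.resize(a,(490,300)),cv2.resize(b,(490,300))]))
E
```

```text
t: 22.87
eef_pos: [0.5564, 0.1223, 0.2561]
tcp_rot: [[-0.941, 0.339, -0.001], [0.339, 0.941, -0.0], [0.001, -0.0, -1.0]]
contact_force: [-0.4, 0.3, -1.3]
width: 0.06
grasp_force: 0.0
```

View pics/s6.png

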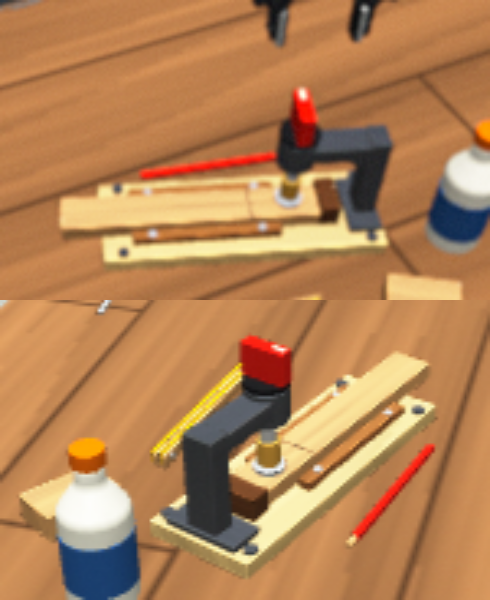

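The slat butts against the stop at (318, 200), the pad bears on it at (290, 200), the gripper is clear, and the bystanders in view are undisturbed.

```bash
python3 -c "
from plant import *
print(close_job())"
```

```text
the job is handed in; nothing more can be done
None
```

The job is handed in, with no verdict returned: the slat is butted against the stop, the knob is turned about 90° past the felt touch, and the gripper is open and clear of everything.

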